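# Find the hidden release notch of the sample cool box

### The arm

A 6-joint arm with a two-finger parallel gripper is mounted at the origin on the work surface. World frame = base frame: x ahead of the robot, y to its left, z up, the work surface at z = 0. Lengths are in m, angles in rad, forces in N, time in s.
With the tool pointing down it reaches from about 0.35 to 0.85 m from the base axis. Payload 8.1 kg.
Tool frame: the origin (TCP) lies midway between the tips of the shut fingers; the grasp point (between the pads) lies 19 mm behind it; z points along the fingers, y is the direction in which the jaws open and shut (so a half turn about z gives the same grasp; the last joint's range is limited). The gripper opens to 93 mm and grips with 3 to 60 N. Pads are 15 mm wide; open, the fingers measure 128 mm over their backs; the gripper's body (75 mm by 188 mm) begins 65 mm behind the grasp point.
Start: joints at [-1.234, 0.13, 1.488, -0, 1.523, -0.085], TCP at [0.246, -0.547, 0.219] pointing down, gripper open.
Joint ranges: [-2.96, 2.96], [-0.89, 2.26], [0.02, 2.5], [-1.34, 4.48], [0, 2.73], [-2.66, 2.66]. Speed limits (rad/s): [2.39, 2.39, 2.79, 3.14, 3.14, 3.14].

### API

Orientations are given as a rotation vector (axis times angle).
In Python, from plant import robot gives the robot as it stands. The module is installed in compiled form; this text tells all that it offers.
- The arm moves only by the shell command python3 -m pendant 'ROWS' [FORCE]. ROWS is JSON, a list of rows, each an object with "translation": the shift along the tool's x, y, z in mm, a list of three; "twist": the turn, a rotation vector about the tool's x, y, z in rad, a list of three; "grip": the opening, from -1 (shut) to 1 (fully open). A call has exactly 10 rows; each row shifts and turns the pose as measured when the row begins, along the tool's axes as they then stand; what a row does not reach is not made up. A row lasts 1/10 s, in which the tool goes at most 50 mm and 8.59 degrees, less where a joint would pass 70% of its speed; a pose out of reach is approached as far as the arm can. A call is refused whole if a number of a shift passes 50 or a number of a turn 0.15, either way. A call with a gripper value outside its range is refused whole. The fingers move at their own pace and stop on an object; FORCE is the grip in N (left out, the last holds). Time passes only in rows, so rows that do not move let the fingers close, or fill a call up. It gives the time, the measured TCP pose, the force and the opening at its end, in the units of the state.
- robot.read_state(): the state, without advancing time (a new reading comes with each control period).
- robot.read_camera(name): name is "scene" or "top"; returns (picture, depth): 480x640x3 uint8, red, green, blue; 480x640 float32, m along the optical axis (not along the pixel's ray), 0 where there is no reading.
- robot.camera_info(name): a dict with "vertical_fov" (degrees; the focal length in pixels is half the picture's height over the tangent of half this angle, whatever the lens; pixels are square), "cx", "cy" (the principal point, pixels), "cam_to_world" (4x4, takes a point from camera to world coordinates). Camera axes: x right, y up, looking along -z (the intrinsics and any distortion apply to the point x, -y, -z); pixel columns grow to the right and rows downward; lengths in m; the calibration is good to about 2 mm. A picture is of the moment at which its call begins. camera_info takes no time and is no camera call.
- robot.close_job(): hands the job in, once; it reports no verdict.
The state is a dict: "t": time; "q": joint angles; "dq": joint speeds; "joint_torque": joint torques, N m; "tool_pos": TCP position; "orientation": TCP orientation; "force": force on the tool from outside, world axes, zero at the start; "wrist_torque": the same for the moment, N m; "opening": finger opening in m.
Only numpy, scipy, OpenCV 4.12 (cv2) and the standard library are available. Lean on these libraries where they do the work, as an engineer would, in place of code of your own. Each camera call takes 0.05 s, during which the arm holds its last target. There are 200 camera calls.

### The job

Open the latch of the blue sample cool box: put a fingertip on the orange end of the white rim along its front, feel along the rim from there until you find the notch hidden in it, then press inside the notch all the way down so that the lid pops up, and take the hand away. Grasp and lift nothing: do not touch the lid or its handle, do not shove the box along the table, and leave everything else on the table where it is.

Things in the scene. Friction and masses are not known exactly. Their poses are not given: they have to be found in the camera images.
- carrier: Blue cool box, 3 kg, loose on the table, 240 mm deep (x), 360 mm long (y), 134 mm high without handle. Origin: middle of its underside; z up, its -x side (front) faces the robot. Some 15 N of sideways push slides it.
- rim_mid (a point): Middle of the top of the white rim, the flat ledge along the box's top front edge (x = -102 mm of the box, 130 mm above the table). Rim: 36 mm deep (x), 360 mm long (y), open in front; behind it a 6 mm blue wall, 2 mm higher than the rim. It is solid but for the notch; its middle stretch may lie 0.2 mm lower than its ends. This point is NOT the notch.
- end_mark: Orange end piece of the rim, at the box's +y end (left end seen from the robot): 36 mm deep, 30 mm long along y, flush with the rim (130 mm above the table). Origin: middle of its top face, y = +165 mm of the box; axes as the box's.
- release (a joint): Travel (m) of the release plate, the floor of the rim's one notch: 0 up, 0.007 fully down; 5 N moves it (more if fast), it stays where left, and the lid rises with it. Notch: white like the rim, 50 mm wide along y, as deep in x as the rim, open above and in front; plate first 4 mm below the rim's top. Notch centre lies anywhere from y = -50 to +50 mm of the box, unreported.
- lid: White lid behind the rim (front edge 12 mm behind it), 356 x 192 x 18 mm, top 134 mm above the table when shut; grey handle, a 120 mm bar along y over its middle, 33 mm higher. Origin: on the hinge at the box's back, 116 mm above the table. Flat when shut; with the release fully down it is tilted up 0.14 rad, its front edge about 27 mm higher.
- tube_rack: White rack 110 x 160 mm with blue-capped tubes, 97 mm high, its origin is at the middle of its underside on the table
- cassette_a: White test cassette 20 x 70 x 6 mm, its origin is at the middle of its underside on the table
- cassette_b: White test cassette 20 x 70 x 6 mm, its origin is at the middle of its underside on the table
- phone: Black phone 150 x 74 x 9 mm, its origin is at the middle of its underside on the table
- pen: Blue pen 12 x 142 x 10 mm, along its y, its origin is at the middle of its underside on the table
- gel_bottle: White pump bottle, 76 mm wide, 196 mm high, its origin is at the middle of its underside on the table
- instrument_pot: Steel pot 72 mm wide with forceps standing in it, 143 mm high, its origin is at the middle of its underside on the table

How it is judged:
On the way, in this order (a step that is already met when the one before it is completed fails the run):
1. a finger touches the orange end of the rim (contact force between the fingers and end_mark above 0.3 N), for 0.04 s.
2. a finger touches the rim on the white stretch between the orange end and the part where the notch can be (box y from 83 to 127 mm) (contact force between the fingers and carrier above 0.3 N and y of the grasp point in the frame of carrier between 0.083 and 0.127 m and x of the grasp point in the frame of carrier below -0.06 m), for 0.04 s.
3. the release plate in the notch is pressed down (value of joint release above 0.0055 m), for 0.1 s.
At the end, for the whole second after the job is handed in: The release plate is at least 5.5 mm down (of 7), the lid stands open by more than 0.09 rad, and the cool box rests upright within 30 mm of where it stood (value of joint release above 0.0055 m and angle between lid's own z axis and vertical above 0.09 rad and distance of carrier from where it was at the start of the episode below 0.03 m and angle between carrier's own z axis and vertical below 0.03 rad and linear speed of carrier below 0.01 m/s); the robot touches nothing.
It fails at once if the robot touches the lid or its handle (over 0.5 N) (contact force between any of the fingers, the arm and lid above 0.5 N).
It fails at once if the cool box is shoved, lifted or carried more than 30 mm (distance of carrier from where it was at the start of the episode above 0.03 m).
It fails at once if the cool box is tipped (angle between carrier's own z axis and vertical above 0.08 rad).
It fails at once if another thing is moved more than 20 mm, lifted or knocked over (distance of any of tube_rack, cassette_a, cassette_b, phone, pen, gel_bottle, instrument_pot from where it was at the start of the episode above 0.02 m or angle between any of tube_rack, cassette_a, cassette_b, phone, pen, gel_bottle, instrument_pot's own z axis and vertical above 0.3 rad).
It also fails if it takes over 58 s, if anything falls off the work surface, if the arm or the gripper's body presses on something with over 40 N, if the wrist force passes 120 N, or if a joint passes its speed limit or range.

## Working session

There is one attempt and no reset: what is moved stays moved. The work goes in short steps, Python scripts to look and compute and a shell command to move; the robot and the scene stay as the last step left them, time stands still between calls to the robot, and variables do not carry over. Pictures are saved under pics/ and viewed, about 8 in all and at most 12, crops included, and the job is handed in when it is done.

```bash
mkdir -p pics; cat > h.py <<'E'
import numpy as np, cv2
from plant import robot
def K(n):
    i=robot.camera_info(n); f=240/np.tan(np.radians(i["vertical_fov"])/2); return i,f
def ray(n,u,v):
    i,f=K(n); T=np.array(i["cam_to_world"])
    d=T[:3,:3]@np.array([(u-i["cx"])/f,-(v-i["cy"])/f,-1.]); return T[:3,3],d
def onz(n,u,v,z):
    o,d=ray(n,u,v); return o+d*(z-o[2])/d[2]
E
python3 - <<'E'
from h import *
for n in("scene","top"):
    p,d=robot.read_camera(n); cv2.imwrite(f"pics/{n}0.png",p[:,:,::-1]); np.save(f"{n}0.npy",d)
    print(robot.camera_info(n))
s=robot.read_state(); print(s["t"],s["tool_pos"],s["orientation"],s["force"],s["opening"])
E
```

```text
{'vertical_fov': 43.74550864602478, 'cx': 322.54461673441796, 'cy': 247.50555594537317, 'cam_to_world': array([[-0.96588263, -0.18729583,  0.17886033,  0.80657795],
       [ 0.25884536, -0.67588406,  0.69005783,  1.09234453],
       [-0.00835611,  0.71281204,  0.70130533,  1.19290025],
       [ 0.        ,  0.        ,  0.        ,  1.        ]])}
{'vertical_fov': 42.34508215206974, 'cx': 324.0922602812258, 'cy': 230.90772599763227, 'cam_to_world': array([[-2.85830866e-02,  9.88663155e-01, -1.47404795e-01,
         3.43135347e-01],
       [-9.99591271e-01, -2.83510996e-02,  3.67502460e-03,
        -9.28488812e-04],
       [-5.45726629e-04,  1.47449590e-01,  9.89069421e-01,
         1.53500129e+00],
       [ 0.00000000e+00,  0.00000000e+00,  0.00000000e+00,
         1.00000000e+00]])}
0.1 [ 0.2454987  -0.54691883  0.21768342] [-3.07037485e+00 -6.57278580e-01  3.16793908e-04] [ 1.07639449  0.44981708 -0.49299428] 0.09336338415189477
```

View pics/top0.png

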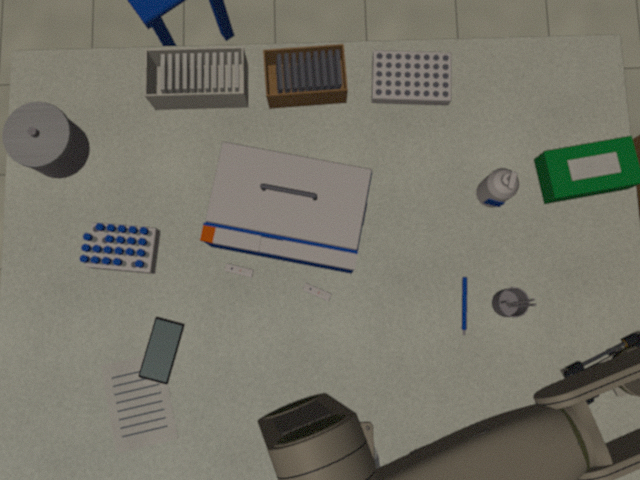

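View pics/scene0.png

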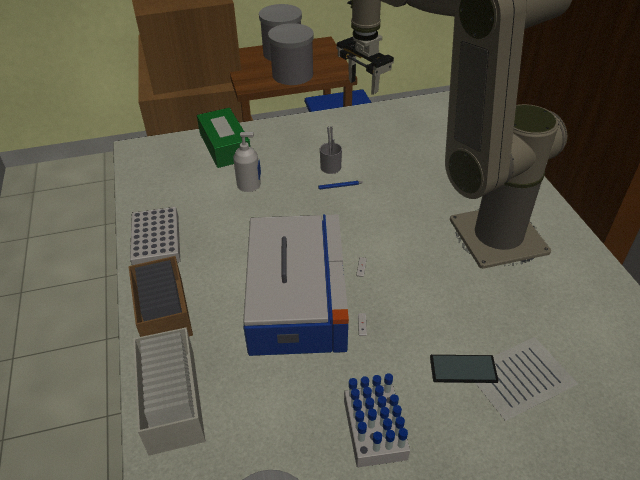

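The top view shows the box with the orange end at about (208,234) and the rim running to about (355,262). Two cassettes lie in front, at (240,270) and (317,292). In the scene view the orange is at (340,316), and a faint line on the rim near (337,262) may be a notch edge.

```bash
python3 - <<'E'
from h import *
C={}
for n in("scene","top"):
    p=cv2.imread(f"pics/{n}0.png"); d=np.load(f"{n}0.npy"); h=cv2.cvtColor(p,cv2.COLOR_BGR2HSV)
    m=cv2.inRange(h,(3,150,90),(18,255,255)); 
    k,l,st,c=cv2.connectedComponentsWithStats(m); 
    if n=="scene": box=(250,400,280,350)
    else: box=(190,230,215,255)
    for i in range(1,k):
        u,v=c[i]
        if box[0]<u<box[1] and box[2]<v<box[3] and st[i,4]>20:
            o,dd=ray(n,u,v); print(n,c[i],st[i],"z.13",onz(n,u,v,.13),"depth pt",o+dd*d[int(v),int(u)])
    if n=="top":
        mb=cv2.inRange(h,(105,120,50),(130,255,255)); k,l,st,c=cv2.connectedComponentsWithStats(mb)
        for i in range(1,k):
            if st[i,4]>60 and 190<c[i][0]<370 and 200<c[i][1]<280:
                ys,xs=np.where(l==i); vx,vy,x0,y0=cv2.fitLine(np.c_[xs,ys].astype(np.float32),cv2.DIST_L1,0,.01,.01).ravel()
                a,b=xs.min(),xs.max(); P=[onz(n,u,y0+(u-x0)*vy/vx,.131) for u in(a,b)]
                e=P[0]-P[1]; print("blue",st[i],P,"len",np.hypot(e[0],e[1]),"yaw",np.arctan2(-e[0],e[1]))
p=cv2.imread("pics/top0.png")[215:285,190:370]; q=cv2.imread("pics/scene0.png")[205:365,300:380]
p=cv2.resize(p,None,fx=4.4,fy=4.4,interpolation=cv2.INTER_CUBIC); q=np.rot90(q); q=cv2.resize(q,(790,290*790//580*0+280),interpolation=cv2.INTER_CUBIC)
q=cv2.convertScaleAbs(q,alpha=1.5);p=cv2.convertScaleAbs(p,alpha=1.4)
o=np.zeros((600,800,3),np.uint8); o[:p.shape[0],:p.shape[1]]=p; o[315:595,:790]=q; cv2.imwrite("pics/crop1.png",o)
E
```

```text
scene [340.0678733  316.16289593] [332 309  17  15 221] z.13 [0.55467966 0.27170784 0.13      ] depth pt [0.55474556 0.27192252 0.13027806]
top [207.36612022 233.71584699] [201 226  14  17 183] z.13 [0.55369174 0.26137067 0.13      ] depth pt [0.55374099 0.26143202 0.12967137]
blue [204 222 153  31 393] [array([0.57909998, 0.26888825, 0.131     ]), array([ 0.50300233, -0.0774987 ,  0.131     ])] len 0.3546473903346534 yaw -0.21625434131305235
blue [209 244 143  28 268] [array([0.52948464, 0.25747307, 0.131     ]), array([ 0.45824004, -0.06452755,  0.131     ])] len 0.32978810245858603 yaw -0.21774809146983892
```

View pics/crop1.png

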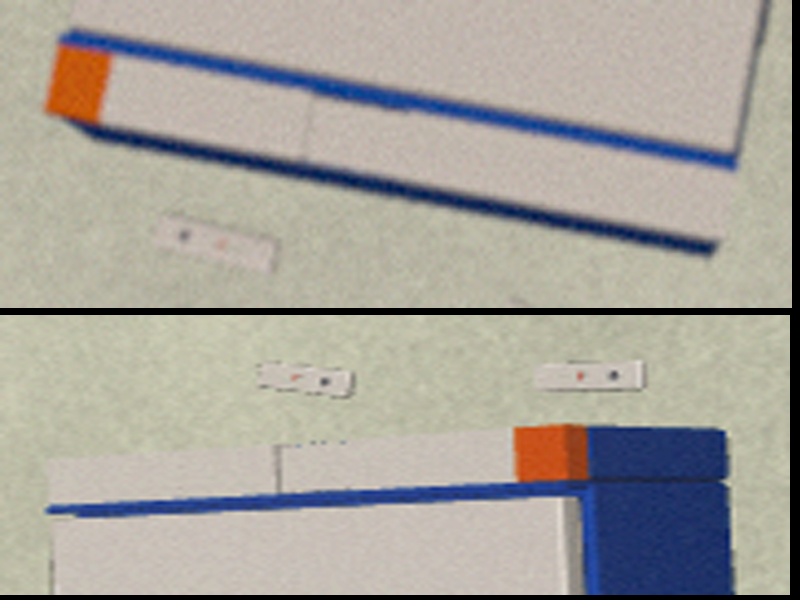

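The crop shows dark hairlines across the rim, at about (260,243) in the top picture and about (335,261) in the scene picture. The task's colour hints don't settle which is a notch wall, so I'll place both in the box frame.

```bash
cat >> h.py <<'E'
YAW=-0.217; ey=np.array([-np.sin(YAW),np.cos(YAW)]); ex=np.array([np.cos(YAW),np.sin(YAW)])
O=np.array([.5537,.2614])  # end_mark
C=O-ey*.165+ex*.102
def box(p): r=np.array(p[:2])-C; return np.array([r@ex,r@ey])
def wor(x,y): return C+ex*x+ey*y
E
python3 - <<'E'
from h import *
from scipy.spatial.transform import Rotation as R
print("C",C,"rim_mid",wor(-.102,0),"p2",wor(-.102,.105))
for n,u,v in(("top",260,243.4),("scene",335,261.3)):
    for z in(.13,.126): print(n,z,box(onz(n,u,v,z)))
# profile of depth along rim, both cameras
for n in("top","scene"):
    d=np.load(f"{n}0.npy"); i,f=K(n); T=np.array(i["cam_to_world"]); out=[]
    for y in np.arange(-.15,.151,.01):
        zs=[]
        for x in np.arange(-.112,-.093,.003):
            w=np.r_[wor(x,y),.13]; c=T[:3,:3].T@(w-T[:3,3]); u=i["cx"]-f*c[0]/c[2]; v=i["cy"]+f*c[1]/c[2]
            o,dd=ray(n,u,v); zs.append((o+dd*d[int(round(v)),int(round(u))])[2])
        out.append((round(y*1000),round(np.median(zs)*1000,1)))
    print(n,out)
s=robot.read_state(); print(R.from_rotvec(s["orientation"]).as_matrix().round(3), s["tool_pos"])
d=np.load("top0.npy")
E
```

```text
C [0.61778321 0.07830892] rim_mid [0.51817534 0.10026962] p2 [0.54078194 0.20280714]
top 0.13 [-0.10132796  0.04197608]
top 0.126 [-0.10090143  0.04248423]
scene 0.13 [-0.10212636  0.00151626]
scene 0.126 [-0.10238291 -0.00235762]
top [(-150, np.float64(130.9)), (-140, np.float64(131.9)), (-130, np.float64(131.7)), (-120, np.float64(130.3)), (-110, np.float64(129.3)), (-100, np.float64(130.0)), (-90, np.float64(130.4)), (-80, np.float64(129.0)), (-70, np.float64(129.8)), (-60, np.float64(129.5)), (-50, np.float64(131.0)), (-40, np.float64(128.1)), (-30, np.float64(130.8)), (-20, np.float64(133.2)), (-10, np.float64(130.6)), (0, np.float64(127.1)), (10, np.float64(125.9)), (20, np.float64(128.5)), (30, np.float64(127.6)), (40, np.float64(127.1)), (50, np.float64(132.3)), (60, np.float64(130.7)), (70, np.float64(132.7)), (80, np.float64(130.9)), (90, np.float64(131.0)), (100, np.float64(131.4)), (110, np.float64(130.0)), (120, np.float64(132.3)), (130, np.float64(130.5)), (140, np.float64(130.9)), (150, np.float64(133.5))]
scene [(-150, np.float64(128.8)), (-140, np.float64(129.0)), (-
[... 155 characters left out ...]
), (-70, np.float64(128.0)), (-60, np.float64(127.4)), (-50, np.float64(128.5)), (-40, np.float64(127.8)), (-30, np.float64(126.0)), (-20, np.float64(127.3)), (-10, np.float64(126.3)), (0, np.float64(125.0)), (10, np.float64(123.7)), (20, np.float64(125.2)), (30, np.float64(123.7)), (40, np.float64(123.5)), (50, np.float64(130.0)), (60, np.float64(128.0)), (70, np.float64(128.8)), (80, np.float64(128.1)), (90, np.float64(129.2)), (100, np.float64(128.1)), (110, np.float64(128.7)), (120, np.float64(127.5)), (130, np.float64(129.6)), (140, np.float64(128.5)), (150, np.float64(127.5))]
[[ 0.912  0.409 -0.001]
 [ 0.409 -0.912  0.002]
 [ 0.    -0.002 -1.   ]] [ 0.2454987  -0.54691883  0.21768342]
```

Depth from both cameras agrees with the two hairlines: the rim dips about 4 mm from y≈-4 to y≈+43, so the notch centre is near y≈+20 mm. I'll confirm that by touch. First I move high, with the fingers shut, over to the orange end.

```bash
python3 -m pendant '[{"translation":[0,0,-50],"twist":[0,0,0],"grip":-1},{"translation":[0,0,-50],"twist":[0,0,0],"grip":-1},{"translation":[0,0,-20],"twist":[0,0,0],"grip":-1},{"translation":[34,-35,0],"twist":[0,0,0],"grip":-1},{"translation":[34,-35,0],"twist":[0,0,0],"grip":-1},{"translation":[34,-35,0],"twist":[0,0,0],"grip":-1},{"translation":[34,-35,0],"twist":[0,0,0],"grip":-1},{"translation":[34,-35,0],"twist":[0,0,0],"grip":-1},{"translation":[34,-35,0],"twist":[0,0,0],"grip":-1},{"translation":[34,-35,0],"twist":[0,0,0],"grip":-1}]' 10
python3 -m pendant '[{"translation":[34,-35,0],"twist":[0,0,0],"grip":-1},{"translation":[34,-35,0],"twist":[0,0,0],"grip":-1},{"translation":[34,-35,0],"twist":[0,0,0],"grip":-1},{"translation":[34,-35,0],"twist":[0,0,0],"grip":-1},{"translation":[34,-35,0],"twist":[0,0,0],"grip":-1},{"translation":[34,-35,0],"twist":[0,0,0],"grip":-1},{"translation":[34,-35,0],"twist":[0,0,0],"grip":-1},{"translation":[34,-35,0],"twist":[0,0,0],"grip":-1},{"translation":[0,0,0],"twist":[0,0,0],"grip":-1},{"translation":[0,0,0],"twist":[0,0,0],"grip":-1}]'
python3 -c "
from h import *
print(robot.read_state()['q'])"
```

```text
t: 1.1
tool_pos: [0.3617, -0.2191, 0.3355]
orientation: [-3.057, -0.638, 0.005]
force: [1.7, -0.1, -0.1]
opening: 0.0179
t: 2.1
tool_pos: [0.4975, 0.1632, 0.3367]
orientation: [-3.054, -0.649, 0.012]
force: [-0.3, -0.3, -0.0]
opening: 0.0005
[ 0.20493378 -0.0892102   1.49830182  0.01965671  1.74024048  1.36027299]
```

```bash
R='';python3 -m pendant '[{"translation":[0,0,0],"twist":[0,0,-0.15],"grip":-1},{"translation":[0,0,0],"twist":[0,0,-0.15],"grip":-1},{"translation":[0,0,0],"twist":[0,0,-0.15],"grip":-1},{"translation":[0,0,0],"twist":[0,0,-0.15],"grip":-1},{"translation":[0,0,0],"twist":[0,0,-0.15],"grip":-1},{"translation":[0,0,0],"twist":[0,0,-0.15],"grip":-1},{"translation":[0,0,0],"twist":[0,0,-0.15],"grip":-1},{"translation":[0,0,0],"twist":[0,0,-0.15],"grip":-1},{"translation":[0,0,0],"twist":[0,0,-0.15],"grip":-1},{"translation":[0,0,0],"twist":[0,0,-0.15],"grip":-1}]'
python3 -m pendant '[{"translation":[0,0,0],"twist":[0,0,-0.15],"grip":-1},{"translation":[0,0,0],"twist":[0,0,-0.15],"grip":-1},{"translation":[0,0,0],"twist":[0,0,-0.15],"grip":-1},{"translation":[0,0,0],"twist":[0,0,-0.15],"grip":-1},{"translation":[0,0,0],"twist":[0,0,-0.15],"grip":-1},{"translation":[0,0,0],"twist":[0,0,-0.15],"grip":-1},{"translation":[0,0,0],"twist":[0,0,-0.15],"grip":-1},{"translation":[0,0,0],"twist":[0,0,-0.1],"grip":-1},{"translation":[0,0,0],"twist":[0,0,0],"grip":-1},{"translation":[0,0,0],"twist":[0,0,0],"grip":-1}]'
cat >> h.py <<'E'
from scipy.spatial.transform import Rotation as Rt
def go(x,y,z):
    s=robot.read_state(); M=Rt.from_rotvec(s["orientation"]).as_matrix()
    w=np.r_[wor(x,y),z]-s["tool_pos"]; yd=np.r_[ey,0]; T=np.c_[np.cross(yd,[0,0,-1]),yd,[0,0,-1]]
    print("t",s["t"],"box",(box(s["tool_pos"])*1000).round(1),"z",np.round(s["tool_pos"][2]*1000,2),"shift mm",(M.T@w*1000).round(1),"twist",Rt.from_matrix(M.T@T).as_rotvec().round(3),"F",np.round(s["force"],2))
E
python3 -c "
from h import *
go(-.106,.167,.15)"
```

```text
t: 3.1
tool_pos: [0.4951, 0.1495, 0.3361]
orientation: [-1.79, -2.558, -0.007]
force: [0.1, 0.0, 0.4]
opening: 0.0003
t: 4.1
tool_pos: [0.4927, 0.1341, 0.3369]
orientation: [-0.112, -3.127, -0.018]
force: [0.4, 0.4, -0.9]
opening: 0.0005
t 4.1 box [-134.2   27.5] z 336.89 shift mm [-50.5 131.8 187.7] twist [ 0.01  -0.014  0.146] F [ 0.39  0.42 -0.89]
```

```bash
python3 -m pendant '[{"translation":[0,0,0],"twist":[0.01,-0.014,0.146],"grip":-1},{"translation":[-9,45,0],"twist":[0,0,0],"grip":-1},{"translation":[-9,45,0],"twist":[0,0,0],"grip":-1},{"translation":[-9,45,0],"twist":[0,0,0],"grip":-1},{"translation":[0,0,45],"twist":[0,0,0],"grip":-1},{"translation":[0,0,45],"twist":[0,0,0],"grip":-1},{"translation":[0,0,35],"twist":[0,0,0],"grip":-1},{"translation":[0,0,20],"twist":[0,0,0],"grip":-1},{"translation":[0,0,0],"twist":[0,0,0],"grip":-1},{"translation":[0,0,0],"twist":[0,0,0],"grip":-1}]'
python3 -c "
from h import *
go(-.106,.167,.14)"
```

```text
t: 5.1
tool_pos: [0.5546, 0.2593, 0.1891]
orientation: [0.406, 3.11, 0.001]
force: [1.0, 0.1, -0.3]
opening: 0.0005
t 5.1 box [-100.7  163.2] z 189.12 shift mm [ 5.7  3.5 49.1] twist [ 0.001  0.006 -0.042] F [ 1.04  0.09 -0.32]
```

```bash
python3 -m pendant '[{"translation":[5.7,3.5,0],"twist":[0,0.006,-0.042],"grip":-1},{"translation":[0,0,20],"twist":[0,0,0],"grip":-1},{"translation":[0,0,20],"twist":[0,0,0],"grip":-1},{"translation":[0,0,8],"twist":[0,0,0],"grip":-1},{"translation":[0,0,3],"twist":[0,0,0],"grip":-1},{"translation":[0,0,0],"twist":[0,0,0],"grip":-1},{"translation":[0,0,0],"twist":[0,0,0],"grip":-1},{"translation":[0,0,0],"twist":[0,0,0],"grip":-1},{"translation":[0,0,0],"twist":[0,0,0],"grip":-1},{"translation":[0,0,0],"twist":[0,0,0],"grip":-1}]'
python3 - <<'E'
from h import *
go(-.106,.167,.130)
p,d=robot.read_camera("scene"); cv2.imwrite("pics/s1.png",cv2.resize(p[200:380,220:420,::-1],None,fx=3.3,fy=3.3))
E
```

```text
t: 6.1
tool_pos: [0.5584, 0.2658, 0.1539]
orientation: [0.349, 3.103, 0.018]
force: [-0.3, 0.0, -0.4]
opening: 0.0006
t 6.1 box [-98.3 170.3] z 153.92 shift mm [ 8.1 -3.7 23.7] twist [ 0.013  0.018 -0.007] F [-0.3   0.05 -0.38]
```

View pics/s1.png

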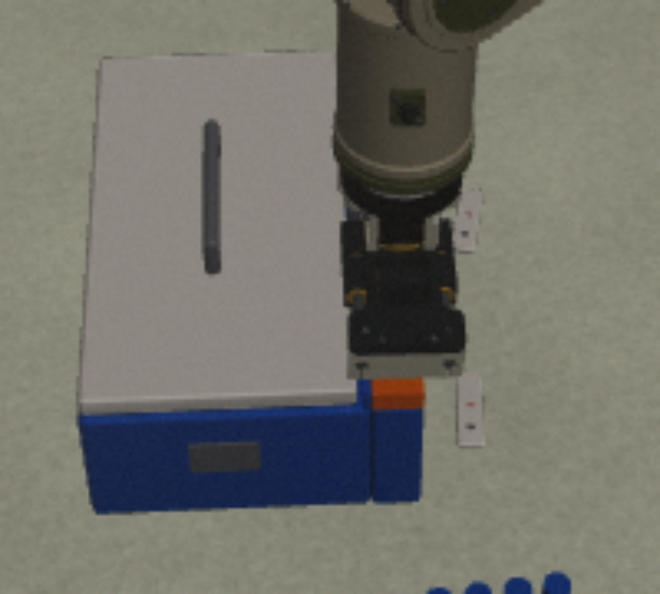

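The gripper hangs over the orange end with its body in front of the lid. Descents drift a few mm toward the box, so I correct x as I go down.

```bash
python3 -m pendant '[{"translation":[8,-3.7,0],"twist":[0.013,0.018,-0.007],"grip":-1},{"translation":[0,0,0],"twist":[0,0,0],"grip":-1},{"translation":[0,0,0],"twist":[0,0,0],"grip":-1},{"translation":[0,0,6],"twist":[0,0,0],"grip":-1},{"translation":[0,0,6],"twist":[0,0,0],"grip":-1},{"translation":[0,0,3],"twist":[0,0,0],"grip":-1},{"translation":[0,0,0],"twist":[0,0,0],"grip":-1},{"translation":[0,0,0],"twist":[0,0,0],"grip":-1},{"translation":[0,0,0],"twist":[0,0,0],"grip":-1},{"translation":[0,0,0],"twist":[0,0,0],"grip":-1}]'
python3 -c "
from h import *
go(-.106,.167,.130)"
```

```text
t: 7.15
tool_pos: [0.5483, 0.2636, 0.1363]
orientation: [-0.339, -3.12, 0.002]
force: [0.8, 0.2, 0.3]
opening: 0.0002
t 7.15 box [-107.7  166. ] z 136.34 shift mm [-1.7  1.   6.3] twist [-0.002 -0.003  0.   ] F [0.82 0.22 0.35]
```

Well placed. I go down in small steps until contact.

```bash
python3 -m pendant '[{"translation":[0,0,2],"twist":[0,0,0],"grip":-1},{"translation":[0,0,2],"twist":[0,0,0],"grip":-1},{"translation":[0,0,1],"twist":[0,0,0],"grip":-1},{"translation":[0,0,1],"twist":[0,0,0],"grip":-1},{"translation":[0,0,0.5],"twist":[0,0,0],"grip":-1},{"translation":[0,0,0],"twist":[0,0,0],"grip":-1},{"translation":[0,0,0],"twist":[0,0,0],"grip":-1},{"translation":[0,0,0],"twist":[0,0,0],"grip":-1},{"translation":[0,0,0],"twist":[0,0,0],"grip":-1},{"translation":[0,0,0],"twist":[0,0,0],"grip":-1}]'
python3 -c "
from h import *
go(-.106,.167,.130)"
```

```text
t: 8.15
tool_pos: [0.5488, 0.2637, 0.1304]
orientation: [-0.339, -3.121, 0.001]
force: [0.4, -0.8, 0.6]
opening: 0.0004
t 8.15 box [-107.3  166.2] z 130.36 shift mm [-1.3  0.8  0.4] twist [-0.001 -0.002  0.   ] F [ 0.43 -0.82  0.61]
```

```bash
python3 -m pendant '[{"translation":[0,0,1],"twist":[0,0,0],"grip":-1},{"translation":[0,0,1],"twist":[0,0,0],"grip":-1},{"translation":[0,0,1],"twist":[0,0,0],"grip":-1},{"translation":[0,0,1],"twist":[0,0,0],"grip":-1},{"translation":[0,0,1],"twist":[0,0,0],"grip":-1},{"translation":[0,0,1],"twist":[0,0,0],"grip":-1},{"translation":[0,0,1],"twist":[0,0,0],"grip":-1},{"translation":[0,0,1],"twist":[0,0,0],"grip":-1},{"translation":[0,0,1],"twist":[0,0,0],"grip":-1},{"translation":[0,0,1],"twist":[0,0,0],"grip":-1}]'
python3 -c "
from h import *
go(-.106,.167,.130)"
```

```text
t: 9.15
tool_pos: [0.5489, 0.2638, 0.1303]
orientation: [0.339, 3.123, -0.0]
force: [-4.5, -2.0, 7.4]
opening: 0.0007
t 9.15 box [-107.2  166.3] z 130.29 shift mm [-1.2  0.7  0.3] twist [-0.     0.     0.001] F [-4.54 -1.98  7.44]
```

Contact at z = 130.3 mm with 7 N, so step 1 is met and the height matches. Next I lift, move 61 mm along -y and touch the white stretch.

```bash
python3 -m pendant '[{"translation":[0,0,-5],"twist":[0,0,0],"grip":-1},{"translation":[0,-20,0],"twist":[0,0,0],"grip":-1},{"translation":[0,-20,0],"twist":[0,0,0],"grip":-1},{"translation":[0,-20,0],"twist":[0,0,0],"grip":-1},{"translation":[0,0,0],"twist":[0,0,0],"grip":-1},{"translation":[0,0,0],"twist":[0,0,0],"grip":-1},{"translation":[0,0,0],"twist":[0,0,0],"grip":-1},{"translation":[0,0,0],"twist":[0,0,0],"grip":-1},{"translation":[0,0,0],"twist":[0,0,0],"grip":-1},{"translation":[0,0,0],"twist":[0,0,0],"grip":-1}]'
python3 -c "
from h import *
go(-.106,.105,.130)"
```

```text
t: 10.15
tool_pos: [0.5367, 0.2064, 0.1369]
orientation: [0.335, 3.121, 0.003]
force: [0.7, 0.5, -0.3]
opening: 0.0007
t 10.15 box [-106.8  107.7] z 136.92 shift mm [-0.8 -2.7  6.9] twist [0.002 0.002 0.003] F [ 0.67  0.51 -0.26]
```

```bash
python3 -m pendant '[{"translation":[0,-2,3],"twist":[0,0,0],"grip":-1},{"translation":[0,0,2],"twist":[0,0,0],"grip":-1},{"translation":[0,0,1],"twist":[0,0,0],"grip":-1},{"translation":[0,0,1],"twist":[0,0,0],"grip":-1},{"translation":[0,0,1],"twist":[0,0,0],"grip":-1},{"translation":[0,0,1],"twist":[0,0,0],"grip":-1},{"translation":[0,0,1],"twist":[0,0,0],"grip":-1},{"translation":[0,0,1],"twist":[0,0,0],"grip":-1},{"translation":[0,0,1],"twist":[0,0,0],"grip":-1},{"translation":[0,0,1],"twist":[0,0,0],"grip":-1}]'
python3 -c "
from h import *
go(-.106,.05,.130)"
```

```text
t: 11.15
tool_pos: [0.5363, 0.2049, 0.1303]
orientation: [0.333, 3.12, 0.003]
force: [-3.8, -1.5, 7.9]
opening: 0.0004
t 11.15 box [-106.8  106.1] z 130.31 shift mm [ -0.6 -56.1   0.2] twist [0.003 0.003 0.004] F [-3.75 -1.45  7.88]
```

Step 2 is met: contact at y = 106, z = 130.3, 7.9 N. Now I slide along the rim with a light press, feeling for the drop.

```bash
python3 -m pendant '[{"translation":[0,-6,0.3],"twist":[0,0,0],"grip":-1},{"translation":[0,-6,0.3],"twist":[0,0,0],"grip":-1},{"translation":[0,-6,0.3],"twist":[0,0,0],"grip":-1},{"translation":[0,-6,0.3],"twist":[0,0,0],"grip":-1},{"translation":[0,-6,0.3],"twist":[0,0,0],"grip":-1},{"translation":[0,-6,0.3],"twist":[0,0,0],"grip":-1},{"translation":[0,-6,0.3],"twist":[0,0,0],"grip":-1},{"translation":[0,-6,0.3],"twist":[0,0,0],"grip":-1},{"translation":[0,-6,0.3],"twist":[0,0,0],"grip":-1},{"translation":[0,-6,0.3],"twist":[0,0,0],"grip":-1}]'
python3 -c "
from h import *
go(-.106,.02,.130)"
```

```text
t: 12.15
tool_pos: [0.5254, 0.1438, 0.13]
orientation: [0.332, 3.114, 0.012]
force: [0.7, 2.8, 4.5]
opening: 0.0001
t 12.15 box [-104.4   44.1] z 130.04 shift mm [  1.7 -24.1  -0.2] twist [0.009 0.01  0.005] F [0.67 2.76 4.49]
```

```bash
python3 -m pendant '[{"translation":[1,-4,0.3],"twist":[0.004,0.005,0.005],"grip":-1},{"translation":[1,-4,0.3],"twist":[0.004,0.005,0],"grip":-1},{"translation":[0,-4,0.3],"twist":[0,0,0],"grip":-1},{"translation":[0,-4,0.3],"twist":[0,0,0],"grip":-1},{"translation":[0,-4,0.3],"twist":[0,0,0],"grip":-1},{"translation":[0,-2,0.3],"twist":[0,0,0],"grip":-1},{"translation":[0,0,0.5],"twist":[0,0,0],"grip":-1},{"translation":[0,0,0.5],"twist":[0,0,0],"grip":-1},{"translation":[0,0,0.5],"twist":[0,0,0],"grip":-1},{"translation":[0,0,0.5],"twist":[0,0,0],"grip":-1}]'
python3 -c "
from h import *
go(-.106,.02,.126)"
```

```text
t: 13.15
tool_pos: [0.5164, 0.119, 0.1247]
orientation: [-0.342, -3.118, 0.004]
force: [-1.4, 0.1, 3.4]
opening: 0.0004
t 13.15 box [-107.8   17.9] z 124.66 shift mm [-1.8  2.1 -1.4] twist [-0.003 -0.005 -0.001] F [-1.43  0.09  3.36]
```

The tip dropped to z = 124.7 at y = 18, so it is inside the notch with no side load. Now I press down gently.

```bash
python3 -m pendant '[{"translation":[-1,1.5,1],"twist":[0,0,0],"grip":-1},{"translation":[0,0,1],"twist":[0,0,0],"grip":-1},{"translation":[0,0,1],"twist":[0,0,0],"grip":-1},{"translation":[0,0,1],"twist":[0,0,0],"grip":-1},{"translation":[0,0,1],"twist":[0,0,0],"grip":-1},{"translation":[0,0,1],"twist":[0,0,0],"grip":-1},{"translation":[0,0,1],"twist":[0,0,0],"grip":-1},{"translation":[0,0,1],"twist":[0,0,0],"grip":-1},{"translation":[0,0,1],"twist":[0,0,0],"grip":-1},{"translation":[0,0,1],"twist":[0,0,0],"grip":-1}]'
python3 -c "
from h import *
go(-.106,.02,.119)"
```

```text
t: 14.15
tool_pos: [0.5176, 0.1199, 0.1191]
orientation: [-0.341, -3.118, 0.006]
force: [-6.3, -0.5, 13.0]
opening: 0.0004
t 14.15 box [-106.8   19.1] z 119.06 shift mm [-0.8  0.9  0.1] twist [-0.004 -0.004 -0.001] F [-6.34 -0.54 13.04]
```

Bottomed out at z = 119.1 mm, which is 7 mm of travel, at 13 N. I hold it briefly, then go up and away to the front.

```bash
python3 -m pendant '[{"translation":[0,0,1],"twist":[0,0,0],"grip":-1},{"translation":[0,0,1],"twist":[0,0,0],"grip":-1},{"translation":[0,0,0],"twist":[0,0,0],"grip":-1},{"translation":[1,0,-5],"twist":[0,0,0],"grip":-1},{"translation":[1,0,-10],"twist":[0,0,0],"grip":-1},{"translation":[5,0,-15],"twist":[0,0,0],"grip":-1},{"translation":[15,0,-20],"twist":[0,0,0],"grip":-1},{"translation":[30,0,-30],"twist":[0,0,0],"grip":-1},{"translation":[30,0,-30],"twist":[0,0,0],"grip":-1},{"translation":[30,0,-30],"twist":[0,0,0],"grip":-1}]'
python3 -m pendant '[{"translation":[30,0,-30],"twist":[0,0,0],"grip":-1},{"translation":[0,0,0],"twist":[0,0,0],"grip":-1},{"translation":[0,0,0],"twist":[0,0,0],"grip":-1},{"translation":[0,0,0],"twist":[0,0,0],"grip":-1},{"translation":[0,0,0],"twist":[0,0,0],"grip":-1},{"translation":[0,0,0],"twist":[0,0,0],"grip":-1},{"translation":[0,0,0],"twist":[0,0,0],"grip":-1},{"translation":[0,0,0],"twist":[0,0,0],"grip":-1},{"translation":[0,0,0],"twist":[0,0,0],"grip":-1},{"translation":[0,0,0],"twist":[0,0,0],"grip":-1}]'
python3 - <<'E'
from h import *
p,d=robot.read_camera("scene"); cv2.imwrite("pics/s2.png",p[:,:,::-1])
h=cv2.cvtColor(p[:,:,::-1].copy(),cv2.COLOR_BGR2HSV); m=cv2.inRange(h,(3,150,90),(18,255,255)); m[:280]=0;m[350:]=0;m[:,:250]=0;m[:,400:]=0
M=cv2.moments(m,True); print("orange",M["m10"]/M["m00"],M["m01"]/M["m00"],M["m00"])
# lid height along its front strip
n="scene"; out=[]
for u,v in((315,240),(315,280),(312,310),(265,300),(265,240)):
    o,dd=ray(n,u,v); q=o+dd*np.median(d[v-2:v+3,u-2:u+3]); out.append(((box(q)*1000).round(0),round(q[2]*1000)))
print(out)
E
```

```text
t: 15.15
tool_pos: [0.4035, 0.1441, 0.2629]
orientation: [-0.344, -3.11, 0.009]
force: [-0.2, 0.7, 0.2]
opening: 0.0003
t: 16.15
tool_pos: [0.3723, 0.1512, 0.2991]
orientation: [-0.345, -3.115, 0.006]
force: [0.5, -0.3, 1.0]
opening: 0.0005
orange 340.10360360360363 316.1621621621622 222.0
[(array([-55., -50.]), 156), (array([-50.,  85.]), 156), (array([-40., 173.]), 153), (array([ 67., 126.]), 140), (array([ 72., -75.]), 139)]
```

View pics/s2.png

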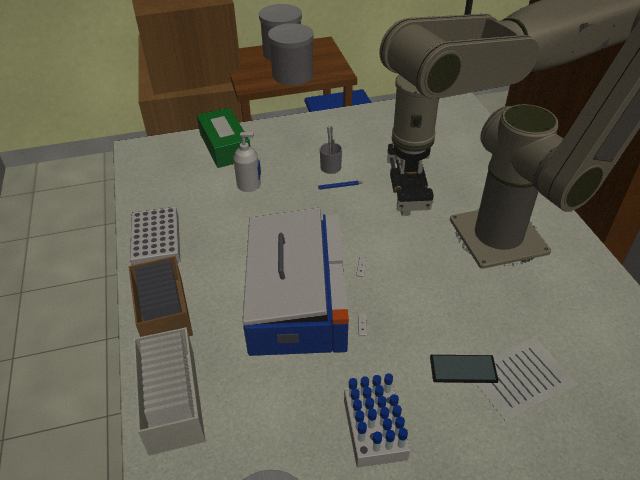

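The lid stands open, with a slope of (156−140)/120 mm ≈ 0.14 rad. The orange mark is at the same pixel as before (340.1, 316.2), the hand is clear at about (413,185), and everything else is in place.

```bash
python3 -c "
from h import *
print(robot.close_job())"
```

```text
the job is handed in; nothing more can be done
None
```

The cool box latch is open, the lid has popped up, and the job is handed in at about 16 s of the 58 s allowed. No verdict is reported.

- **Orange end:** a shut fingertip touched it at z = 130.3 mm with 7 N.
- **White stretch:** it touched the rim at box y = 106 mm with 8 N, then slid along until it dropped into the notch at about y = +18 mm. The camera estimate of the notch centre was about +20 mm.
- **Press:** I pressed the release plate to its stop at z = 119.1 mm, about 7 mm of travel, with 13 N. Then I moved the hand up and away.

**Last checks:** the lid slope measured from depth was about 0.14 rad. The orange mark was at the same pixel as at the start, so the box did not noticeably move. By eye, the other objects were where they started, and the wrist force was back to noise level.

**Disagreements:** depth on the rim from the scene camera read about 2–3 mm low, within what touch later settled. Descents drifted up to 8 mm toward the box and were corrected before contact.

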